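# Lock the swivel base of the bench vice with a T-handled hex key

### The job

Take the T-handled hex key from its wooden stand and push it upright, fully home, into the socket of the recessed lock screw in the blue vice's round lug. Only once it is fully home, turn the screw clockwise (seen from above) by about a sixth of a turn, 60 degrees, then let go and leave the key standing in the socket.

Things in the scene. Friction and masses are not known exactly. Their poses are not given: they have to be found in the camera images.
- key_grip (a point): Centre of the T-handled hex key's wooden bar: 84 mm long (x), 20 thick (y; grip here), 34 high (z up). 0.3 kg, loose. Steel hex shank, 18 mm across flats (two face along the bar), tapered tip 100 mm below this point. A collar 50 to 55 mm below rests on a stand 60 mm high; 45 mm of shank hangs in its hole. Bar within 45 degrees of world x. The like stand with a round-knobbed tool: not wanted.
- socket (a point): Centre of the lock screw's hex socket floor, z up, 8 mm above the table. Socket 19.8 mm across flats, 22 deep; two flats face along x and -x (each 60 degrees alike), turning with the screw; x starts square to the arm joining lug and vice, within 6 degrees. The key enters within 10 degrees, then has 12 degrees play each way. Fully home: tip on this floor, key_grip 100 mm above it.
- mouth (a point): Centre of the top of the round blue lug (88 mm across, 48 high) of the blue vice, 40 mm above the socket floor. In it the screw's steel hex mouth narrows from 42 to 20 mm across flats over 18 mm, leading the key in; the screw yields 6 mm sideways, lightly sprung. The vice is fixed; its parts over 48 mm high begin 85 mm from here, reach 195 mm. Its other lug, with a raised bolt head: not wanted.
- lock_screw (a joint): Turn of the lock screw in rad about the vertical: grows clockwise seen from above, within 0.1 of 0 at the start, free from -0.6 to 1.9; stiff with about 0.1 N m of friction, and stays where it is left.

How it is judged:
By the outcome, as a careful person would: the job done as asked, in the order asked, and still so for the second after the job is handed in, with the robot touching nothing.
It also fails if it takes over 45 s, if anything falls off the work surface, if the arm or the gripper's body presses on something with over 40 N, if the wrist force passes 120 N, or if a joint passes its speed limit or range.

### The arm

A 6-joint arm with a two-finger parallel gripper is mounted at the origin on the work surface. World frame = base frame: x ahead of the robot, y to its left, z up, the work surface at z = 0. Lengths are in m, angles in rad, forces in N, time in s.
With the tool pointing down it reaches from about 0.35 to 0.975 m from the base axis. Payload 4.9 kg.
Tool frame: the origin (TCP) lies midway between the tips of the shut fingers; the grasp point (between the pads) lies 19 mm behind it; z points along the fingers, y is the line along which they close (so a half turn about z gives the same grasp; the last joint's range is limited). The gripper opens to 85 mm and grips with 20 to 120 N. Pads are 22 mm wide; open, the fingers measure 114 mm over their backs; the gripper's body (76 mm by 85 mm) begins 54 mm behind the grasp point. The pads swing forward as they close: fully open they stand 13 mm farther back than shut.
Start: joints at [-1.327, 0.053, 1.613, -0, 1.476, -0.119], TCP at [0.222, -0.584, 0.231] pointing down, gripper open.
Joint ranges: [-3.01, 3.01], [-1.01, 2.22], [0.06, 2.58], [-1.02, 4.17], [0.09, 2.62], [-3.14, 3.14]. Speed limits (rad/s): [2.57, 2.57, 3.14, 3.14, 3.14, 3.14].

### API

Orientations are given as a unit quaternion [w, x, y, z].
In Python, from plant import manip gives the robot as it stands.
- The arm moves only by the tool carry_out, never from a script. Its argument "moves" is a list of rows, each a list of 7 numbers: the opening, from 0 (shut) to 1 (fully open), then the shift along the tool's x, y, z normalised to -1 to 1, where 1 is 0.4 m, then the turn, a rotation vector about the tool's x, y, z normalised to -1 to 1, where 1 is 0.5 rad. In form: [[grip, dx, dy, dz, rx, ry, rz], ...]. A call has 1 to 8 rows; each row is the pose to reach, as a shift and turn from the pose commanded when the call began, along the tool's axes at that moment; what a row does not reach only later rows make up. A row lasts 1/12 s, in which the tool goes at most 41.7 mm and 7.16 degrees, less where a joint would pass 70% of its speed; a pose out of reach is approached as far as the arm can. A call with a number of a shift or a turn outside -1 to 1 is refused whole. A call with a gripper value outside its range is refused whole. The fingers move at their own pace and stop on an object; the grip force is fixed at half the most. Time passes only in rows, so rows that repeat a pose let the fingers close. It gives the time, the measured TCP pose, the force and the opening at its end, in the units of the state.
- manip.state(): the state, without advancing time (a new reading comes with each control period).
- manip.grab_frame(name): name is "scene" or "side" or "wrist"; returns the picture (384x512x3 uint8, red, green, blue); there is no depth.
- manip.camera_info(name): a dict with "intrinsics" (3x3 intrinsics, pixels), "extrinsics" (4x4, takes a point from world to camera coordinates). Camera axes: x right, y down, z forward; pixel columns grow to the right and rows downward; lengths in m; the calibration is good to about 2 mm. A picture is of the moment at which its call begins: read the wrist's pose just before it. camera_info takes no time and is no camera call; for the wrist camera it gives the pose at the moment of the call.
- manip.job_done(): hands the job in, once; it reports no verdict.
The state is a dict: "time": time; "joint_pos": joint angles; "joint_vel": joint speeds; "joint_efforts": joint torques, N m; "tool_pos": TCP position; "tool_rot": TCP orientation; "contact_force": force on the tool from outside, world axes, zero at the start; "ft_torque": the same for the moment, N m; "gripper_width": opening from 0.0 (shut) to 1.0 (fully open).
Only numpy, scipy, OpenCV 4.12 (cv2) and the standard library are available. Lean on these libraries where they do the work, as an engineer would, in place of code of your own. Each camera call takes 0.05 s, during which the arm holds its last target. There are 200 camera calls.

## Working session

There is one attempt and no reset: what is moved stays moved. The work goes in short steps, Python scripts to look and compute and a tool call to move; the robot and the scene stay as the last step left them, time stands still between calls to the robot, and variables do not carry over. Pictures are saved under pics/ and viewed, on a budget of 10 in all, crops included, one or two more only if the job needs it, and the job is handed in when it is done.

Besides the shell and the picture viewer there is one more tool, called after "Emit:" in YAML: its name, and indented under it one key for each argument. carry_out: Moves the arm, as the interface text tells. Scaled input: -1 to 1 covers 0.4 m each way for a shift and 0.5 rad each way for a turn. Its arguments: {"type":"object","properties":{"moves":{"type":"array"}},"required":["moves"]}

```bash
mkdir -p pics
cat > h.py <<'E'
import numpy as np, cv2
from scipy.spatial.transform import Rotation as R
from plant import manip
def grab(name,fn):
    im=manip.grab_frame(name); ci=manip.camera_info(name)
    cv2.imwrite(fn,cv2.cvtColor(im,cv2.COLOR_RGB2BGR)); return im,ci
def ray(ci,uv,z):
    K=np.array(ci["intrinsics"]);E=np.array(ci["extrinsics"])
    d=E[:3,:3].T@np.linalg.inv(K)@np.array([uv[0],uv[1],1.]); c=-E[:3,:3].T@E[:3,3]
    return c+d*(z-c[2])/d[2]
def proj(ci,p):
    K=np.array(ci["intrinsics"]);E=np.array(ci["extrinsics"])
    q=K@(E[:3,:3]@np.array(p)+E[:3,3]); return q[:2]/q[2]
def tool():
    s=manip.state(); q=s["tool_rot"]; return np.array(s["tool_pos"]),R.from_quat([q[1],q[2],q[3],q[0]])
E
python3 - <<'E'
from h import *
a,ca=grab("scene","pics/a.png");b,cb=grab("side","pics/b.png")
for c in(ca,cb):
    E=c["extrinsics"];E=np.array(E);print(np.round(-E[:3,:3].T@E[:3,3],3),np.round(E[:3,:3],2).tolist())
s=manip.state();print(s)
p,r=tool();print(r.as_matrix().round(3))
E
```

```text
[0.744 0.328 0.656] [[-0.79, 0.62, 0.01], [0.54, 0.69, -0.48], [-0.3, -0.38, -0.88]]
[0.268 0.449 0.572] [[-0.8, -0.6, 0.01], [-0.43, 0.56, -0.71], [0.42, -0.57, -0.7]]
{'time': 0.1, 'joint_pos': array([-1.32695285e+00,  5.32906649e-02,  1.61413050e+00,  2.77058316e-05,
        1.47599943e+00, -1.18986685e-01]), 'joint_vel': array([ 0.00030357, -0.0001737 , -0.00293216, -0.00160688, -0.00036892,
       -0.00078722]), 'joint_efforts': array([-5.05917924e-04, -3.94908714e+01, -3.71360779e+01, -1.72442378e-04,
        3.94756251e-03,  2.70200212e-05]), 'tool_pos': array([ 0.22170741, -0.58376563,  0.23020171]), 'tool_rot': array([-9.13051314e-04,  9.83589194e-01,  1.80420236e-01, -4.32580666e-05]), 'contact_force': array([-0.09489682,  0.19856765, -0.49752329]), 'ft_torque': array([ 0.02739284,  0.004064  , -0.01142774]), 'gripper_width': 0.9997787035095294}
[[ 0.935  0.355 -0.   ]
 [ 0.355 -0.935  0.002]
 [ 0.    -0.002 -1.   ]]
```

View pics/a.png

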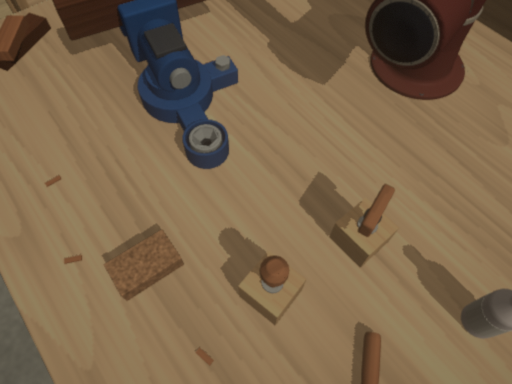

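View pics/b.png

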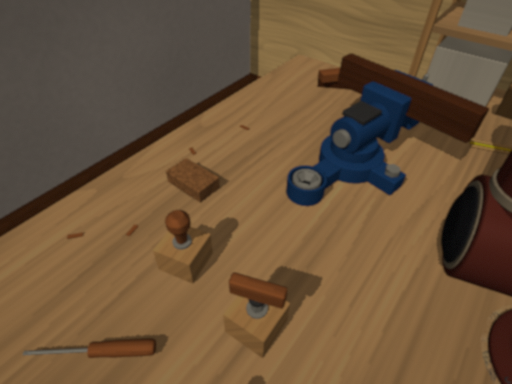

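Scene: T-key bar runs (388,190)–(367,230), lug mouth about (206,138). Side: bar (232,280)–(286,298), lug mouth (307,178); the round-knob tool and the other lug are the decoys.

Run:
```python
from h import *
for n,f,bb,lb in(("scene","a",(350,180,400,240),(180,115,235,172)),("side","b",(225,268,292,310),(282,160,330,210))):
    ci=manip.camera_info(n); hsv=cv2.cvtColor(cv2.imread(f"pics/{f}.png"),cv2.COLOR_BGR2HSV)
    # bar
    x0,y0,x1,y1=bb; m=cv2.inRange(hsv[y0:y1,x0:x1],(0,120,60),(14,255,255))
    nn,l,st,c=cv2.connectedComponentsWithStats(m);k=1+np.argmax(st[1:,4]);ys,xs=np.nonzero(l==k)
    rc=cv2.minAreaRect(np.c_[xs+x0,ys+y0].astype(np.float32));cen=(c[k]+[x0,y0])
    bp=cv2.boxPoints(rc); e=sorted([(np.linalg.norm(bp[0]-bp[1]),0),(np.linalg.norm(bp[1]-bp[2]),1)])
    if e[0][1]==0: A,B=(bp[0]+bp[1])/2,(bp[2]+bp[3])/2
    else: A,B=(bp[1]+bp[2])/2,(bp[3]+bp[0])/2
    P=[ray(ci,q,.115) for q in(cen,A,B)]
    d=P[1]-P[2];print(n,st[k,4],cen,rc,"bar",P[0].round(4),((P[1]+P[2])/2).round(4),np.linalg.norm(d),np.degrees(np.arctan2(d[1],d[0])))
    # mouth: nonblue inside lug
    x0,y0,x1,y1=lb; m=cv2.inRange(hsv[y0:y1,x0:x1],(100,110,30),(130,255,255))
    cs,h=cv2.findContours(m,cv2.RETR_CCOMP,cv2.CHAIN_APPROX_NONE)
    for i,cc in enumerate(cs):
        if h[0][i][3]>=0 and cv2.contourArea(cc)>100:
            el=cv2.fitEllipse(cc);ce=np.array(el[0])+[x0,y0];print("lug hole",ce,el[1],ray(ci,ce,.048).round(4))
```

```text
scene 695 [376.30503597 209.96402878] ((376.17431640625, 209.74771118164062), (13.88435173034668, 55.06330871582031), 28.300758361816406) bar [0.4222 0.2277 0.115 ] [0.4205 0.2267 0.115 ] 0.09923926230996709 -160.17249802219834
side 1269 [257.88179669 289.76989756] ((257.0781555175781, 290.0339660644531), (59.46736526489258, 23.068614959716797), 15.376252174377441) bar [0.4205 0.2288 0.115 ] [0.4218 0.2301 0.115 ] 0.08638834234827082 20.28574227518767
lug hole [306.36142349 178.73264885] (23.24405860900879, 32.11091613769531) [ 0.5218 -0.0894  0.048 ]
```

Emit:
carry_out:
  moves:
    - [1,0.7,-0.55,-0.15,0,0,0]
    - [1,0.7,-0.55,-0.15,0,0,0]
    - [1,0.7,-0.55,-0.15,0,0,0]
    - [1,0.7,-0.55,-0.15,0,0,0]
    - [1,0.7,-0.55,-0.15,0,0,0]
    - [1,0.7,-0.55,-0.15,0,0,0]
    - [1,0.7,-0.55,-0.15,0,0,0]
    - [1,0.7,-0.55,-0.15,0,0,0]

```text
time: 0.77
tool_pos: [0.3918, -0.3007, 0.2866]
tool_rot: [-0.0, 0.984, 0.18, -0.0]
contact_force: [0.9, -0.4, -1.6]
gripper_width: 1.0
```

Emit:
carry_out:
  moves:
    - [1,0.42,-0.22,-0.03,0,0,0]
    - [1,0.42,-0.22,-0.03,0,0,0]
    - [1,0.42,-0.22,-0.03,0,0,0]
    - [1,0.42,-0.22,-0.03,0,0,0]
    - [1,0.42,-0.22,-0.03,0,0,0]
    - [1,0.42,-0.22,-0.03,0,0,0]
    - [1,0.42,-0.22,-0.03,0,0,0]

```text
time: 1.35
tool_pos: [0.5175, -0.1598, 0.2981]
tool_rot: [-0.0, 0.983, 0.182, -0.001]
contact_force: [-0.4, -1.5, -0.1]
gripper_width: 0.998
```

Run:
```python
from h import *
p,r=tool();print(p,r.as_matrix().round(3).tolist())
a,c=grab("wrist","pics/c.png");np.save("c.npy",[np.vstack([np.array(c["extrinsics"])[:3],]) ])
print(proj(c,(.522,-.089,.048)),proj(c,(.421,.229,.115)), np.array(c["extrinsics"]).round(3).tolist())
```

```text
[ 0.51745396 -0.15978984  0.29806908] [[0.934, 0.357, -0.001], [0.357, -0.934, 0.0], [-0.001, -0.001, -1.0]]
[203.9605067  133.40853939] [-140.48310393  124.08754463] [[0.355, -0.935, 0.0, -0.333], [-0.882, -0.335, 0.331, 0.337], [-0.309, -0.118, -0.944, 0.584], [0.0, 0.0, 0.0, 1.0]]
```

View pics/c.png

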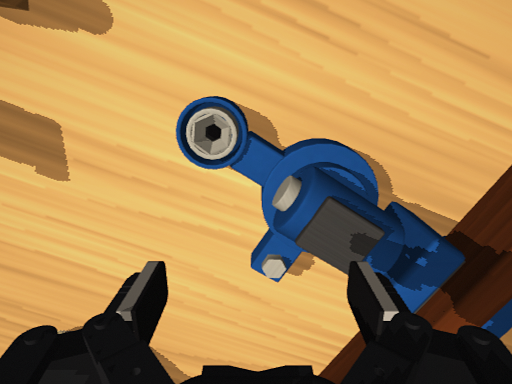

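Wrist view: lug mouth at about (211,133), neck runs to lower right to the vice body (~(320,193)); hex mouth visible. Measuring these.

Run:
```python
from h import *
c=manip.camera_info("wrist");im=cv2.imread("pics/c.png");hsv=cv2.cvtColor(im,cv2.COLOR_BGR2HSV)
m=cv2.inRange(hsv,(100,110,20),(130,255,255))
cs,h=cv2.findContours(m[90:175,170:255],cv2.RETR_CCOMP,cv2.CHAIN_APPROX_NONE)
for i,cc in enumerate(cs):
    if h[0][i][3]>=0 and cv2.contourArea(cc)>200:
        el=cv2.fitEllipse(cc);ce=np.array(el[0])+[170,90];M=ray(c,ce,.048);print("mouth",ce,el[1],M)
# rectified top view at z=.048, 0.5mm/px, x right, y up
n=240;s=.0005
g=[(M[0]-n*s/1,M[1]+n*s),(M[0]+n*s,M[1]+n*s),(M[0]+n*s,M[1]-n*s),(M[0]-n*s,M[1]-n*s)]
def rect(z):
    src=np.float32([proj(c,(x,y,z)) for x,y in g])
    H=cv2.getPerspectiveTransform(src,np.float32([(0,0),(2*n,0),(2*n,2*n),(0,2*n)]));return H
o=cv2.warpPerspective(im,rect(.048),(2*n,2*n))
mm=cv2.inRange(cv2.cvtColor(cv2.warpPerspective(im,rect(.04),(2*n,2*n)),cv2.COLOR_BGR2HSV),(100,110,20),(130,255,255))
Y,X=np.nonzero(mm);x=(X-n)*s;y=(n-Y)*s;rr=np.hypot(x,y);a=np.degrees(np.arctan2(y,x))
for lo in(.047,.050,.053,.056,.06,.064):
    k=(rr>lo)&(rr<lo+.003);print(lo,np.median(a[k]),np.percentile(a[k],[3,97]))
cr=cv2.resize(o[n-60:n+60,n-60:n+60],(600,600),interpolation=cv2.INTER_CUBIC);cv2.imwrite("pics/d.png",cr)
```

```text
mouth [211.8407135  132.48969269] (53.84487533569336, 54.999027252197266) [ 0.5264664  -0.09763141  0.048     ]
0.047 -99.80145326733833 [-132.15663735  161.54198044]
0.05 -101.91795578257567 [-130.67878615  -73.1768933 ]
0.053 -101.98322693731492 [-128.94407595  -74.95396585]
0.056 -101.93974650933362 [-127.22152705  -76.57215404]
0.06 -101.8163396916509 [-125.19194483  -78.34770065]
0.064 -101.73308415641223 [-123.69006753  -79.83347637]
```

View pics/d.png

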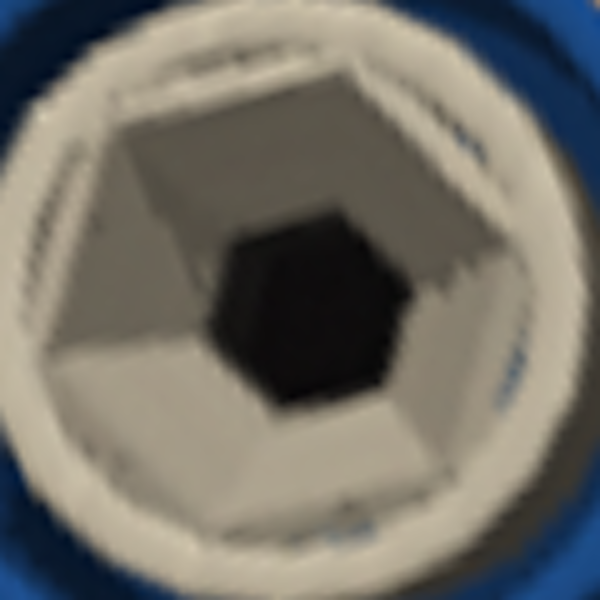

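Hex corners in the rectified crop (0.1 mm/px): (112,130), (345,70), (515,255), (450,475), (205,530), (45,350). So flat normals lie at about −17°/43° in world yaw, and the neck points to −102°, which is consistent with that. Next, above the key.

Emit:
carry_out:
  moves:
    - [1,0.12,-0.97,0.05,0,0,0]
    - [1,0.12,-0.97,0.05,0,0,0]
    - [1,0.12,-0.97,0.05,0,0,0]
    - [1,0.12,-0.97,0.05,0,0,0]
    - [1,0.12,-0.97,0.05,0,0,0]
    - [1,0.12,-0.97,0.05,0,0,0]
    - [1,0.12,-0.97,0.05,0,0,0]
    - [1,0.12,-0.97,0.05,0,0,0]

```text
time: 2.07
tool_pos: [0.4373, 0.1627, 0.2815]
tool_rot: [0.0, 0.984, 0.179, 0.0]
contact_force: [0.4, -0.5, -0.2]
gripper_width: 0.999
```

Emit:
carry_out:
  moves:
    - [1,0,0,0,0,0,0]
    - [1,0,0,0,0,0,0]
    - [1,0,0,0,0,0,0]
    - [1,0,0,0,0,0,0]

```text
time: 2.4
tool_pos: [0.4386, 0.1608, 0.2816]
tool_rot: [0.0, 0.984, 0.179, -0.0]
contact_force: [-0.2, 0.0, -0.0]
gripper_width: 1.002
```

Run:
```python
from h import *
for n in("scene","side"): print(n,proj(manip.camera_info(n),(.5260,-.0977,.048)))
p,r=tool();print(p,r.as_matrix().round(3).tolist())
a,c=grab("wrist","pics/e.png")
print(proj(c,(.421,.229,.132)))
```

```text
scene [204.73328558 135.93580909]
side [306.68009984 175.99107572]
[0.4385994  0.16084342 0.28157814] [[0.936, 0.352, -0.0], [0.352, -0.936, -0.001], [-0.0, 0.0, -1.0]]
[183.29912425 172.96452355]
```

View pics/e.png

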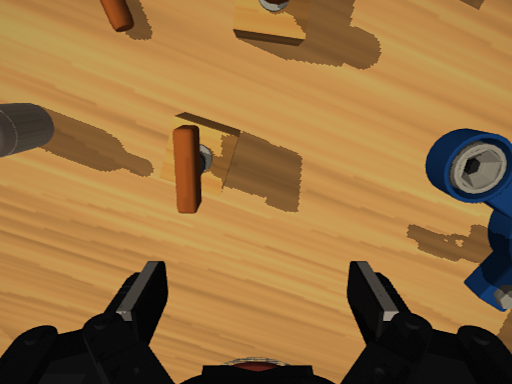

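Wrist view: bar from (187,126) to (188,213), shank to its right at (205,158); lug at (475,168).

Run:
```python
from h import *
c=manip.camera_info("wrist");hsv=cv2.cvtColor(cv2.imread("pics/e.png"),cv2.COLOR_BGR2HSV)
x0,y0,x1,y1=165,115,215,225
m=cv2.inRange(hsv[y0:y1,x0:x1],(0,140,40),(11,255,255))
n,l,st,ce=cv2.connectedComponentsWithStats(m);k=1+np.argmax(st[1:,4]);print(st[k],ce[k]+[x0,y0])
Y,X=np.nonzero(l==k)
for z in(.115,.132):
    P=np.array([ray(c,(a+x0,b+y0),z)[:2] for a,b in zip(X,Y)],np.float32)
    rc=cv2.minAreaRect(P*1000);w,v=np.linalg.eigh(np.cov(P.T));print(z,rc,P.mean(0),np.degrees(np.arctan2(v[1,1],v[0,1])))
```

```text
[  9  10  27  88 807] [192.14993804 166.1598513 ]
0.115 ((420.003662109375, 226.140380859375), (89.12504577636719, 22.167654037475586), 22.08075714111328) [0.42448184 0.22468737] -160.86855578199246
0.132 ((425.38909912109375, 224.22354125976562), (84.22044372558594, 20.94775390625), 22.080747604370117) [0.42962083 0.22285049] -160.86855584375394
```

Emit:
carry_out:
  moves:
    - [1,0.02,-0.165,0,0,0,0.02]
    - [1,0.02,-0.165,0,0,0,0.02]
    - [1,0.02,-0.165,0.1,0,0,0.02]
    - [1,0.02,-0.165,0.2,0,0,0.02]
    - [1,0.02,-0.165,0.3,0,0,0.02]
    - [1,0.02,-0.165,0.38,0,0,0.02]
    - [1,0.02,-0.165,0.43,0,0,0.02]
    - [1,0.02,-0.165,0.455,0,0,0.02]

```text
time: 3.12
tool_pos: [0.4205, 0.2248, 0.0957]
tool_rot: [0.001, 0.985, 0.174, -0.003]
contact_force: [0.3, -0.2, -0.5]
gripper_width: 0.999
```

Emit:
carry_out:
  moves:
    - [1,0,0,0,0,0,0]
    - [0,0,0,0,0,0,0]
    - [0,0,0,0,0,0,0]
    - [0,0,0,0,0,0,0]
    - [0,0,0,0,0,0,0]
    - [0,0,0,0,0,0,0]
    - [0,0,0,0,0,0,0]
    - [0,0,0,0,0,0,0]

```text
time: 3.78
tool_pos: [0.4228, 0.2277, 0.1009]
tool_rot: [-0.0, 0.984, 0.176, 0.001]
contact_force: [-0.5, 2.4, 4.6]
gripper_width: 0.218
```

Run:
```python
from h import *
p,r=tool();print(p,r.as_matrix().round(3).tolist(),manip.state()["ft_torque"])
a,c=grab("side","pics/f.png");cv2.imwrite("pics/f2.png",cv2.resize(cv2.cvtColor(a,cv2.COLOR_RGB2BGR)[200:384,150:390],None,fx=3,fy=3))
```

```text
[0.42280955 0.22770701 0.10085807] [[0.938, 0.346, 0.002], [0.346, -0.938, 0.001], [0.002, -0.001, -1.0]] [ 0.22292121  0.19372856 -0.00768121]
```

View pics/f2.png

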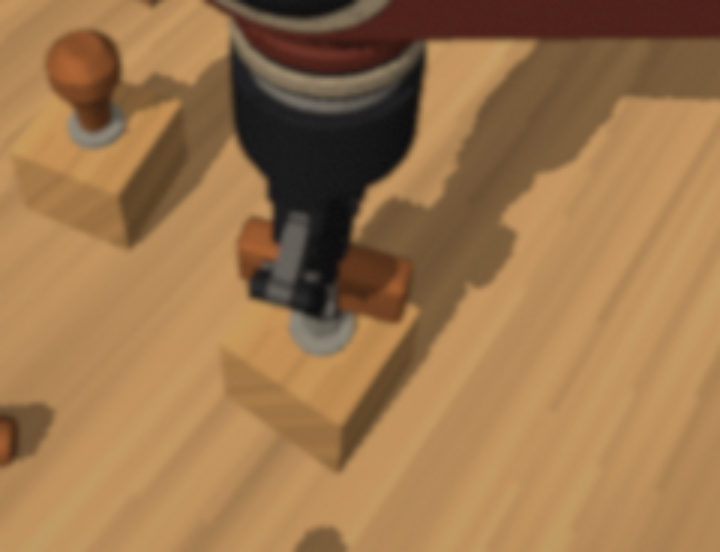

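Side view: fingers hold the bar around its middle, straight above the collar. Lifting.

Emit:
carry_out:
  moves:
    - [0,0,0,-0.03,0,0,0]
    - [0,0,0,-0.07,0,0,0]
    - [0,0,0,-0.12,0,0,0]
    - [0,0,0,-0.17,0,0,0]
    - [0,0,0,-0.22,0,0,0]
    - [0,0,0,-0.26,0,0,0]
    - [0,0,0,-0.28,0,0,0]
    - [0,0,0,-0.28,0,0,0]

```text
time: 4.5
tool_pos: [0.423, 0.2272, 0.2137]
tool_rot: [-0.0, 0.984, 0.175, 0.002]
contact_force: [-0.2, -1.1, -2.9]
gripper_width: 0.224
```

Emit:
carry_out:
  moves:
    - [0,0,0.05,0,0,0,0]
    - [0,-0.01,0.12,0,0,0,0]
    - [0,-0.01,0.2,0,0,0,-0.1]
    - [0,-0.02,0.28,0,0,0,-0.2]
    - [0,-0.02,0.36,0,0,0,-0.3]
    - [0,-0.02,0.42,0,0,0,-0.4]
    - [0,-0.025,0.47,0,0,0,-0.4]
    - [0,-0.025,0.5,0,0,0,-0.4]

```text
time: 5.17
tool_pos: [0.4812, 0.034, 0.2096]
tool_rot: [-0.0, 0.962, 0.272, -0.002]
contact_force: [0.0, 0.3, -3.0]
gripper_width: 0.222
```

Emit:
carry_out:
  moves:
    - [0,0,0,0,0,0,0]
    - [0,0,0,0,0,0,0]
    - [0,0,0,0,0,0,0]

```text
time: 5.42
tool_pos: [0.4814, 0.0367, 0.2109]
tool_rot: [-0.001, 0.962, 0.273, -0.001]
contact_force: [-0.8, 0.1, -2.8]
gripper_width: 0.226
```

Run:
```python
from h import *
p,r=tool();m=r.as_matrix();print(p,m.round(3).tolist(),manip.state()["contact_force"],manip.state()["joint_pos"])
d=m.T@(np.array([.5258,-.0977,p[2]])-p);print("shift n",d/.4,"yaw",np.degrees(np.arctan2(m[1,0],m[0,0])))
a,c=grab("scene","pics/g.png");cv2.imwrite("pics/g2.png",cv2.resize(cv2.cvtColor(a,cv2.COLOR_RGB2BGR)[60:320,140:460],None,fx=2,fy=2))
```

```text
[0.48138084 0.03674322 0.21086492] [[0.851, 0.526, -0.002], [0.526, -0.851, 0.001], [-0.001, -0.001, -1.0]] [-0.77060823  0.14627963 -2.83761335] [-7.84404396e-02 -2.84355486e-01  1.95649490e+00  5.43868446e-04
  1.47104732e+00  9.38910061e-01]
shift n [-0.08217662  0.34430671 -0.00039508] yaw 31.70702029971881
```

View pics/g2.png

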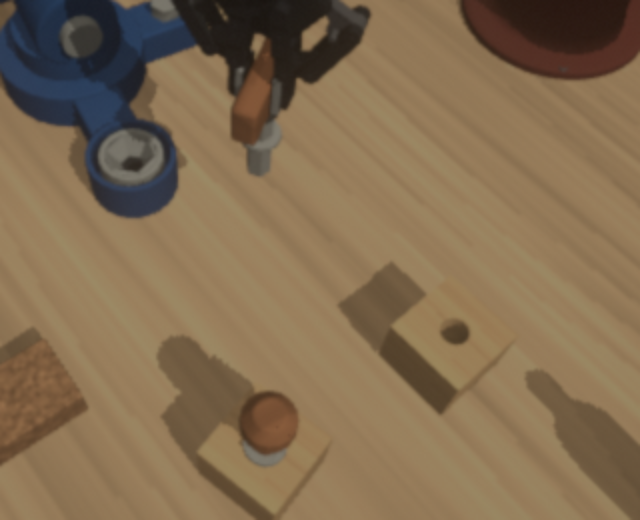

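Scene: key hangs upright from the fingers, tip at about (269,145) full-frame, stand hole empty. Checking the tip against the TCP axis.

Run:
```python
from h import *
p,r=tool();m=r.as_matrix();c=manip.camera_info("scene")
for z in(-.086,-.041): print(proj(c,p+[0,0,z])*2-[280,120], "in g2; ", (m.T@(ray(c,(140+259/2,60+168/2),p[2]-.086)-p)).round(4))
```

```text
[257.03890009 170.93643317] in g2;  [-0.0033 -0.0004  0.086 ]
[259.3001934  136.29643023] in g2;  [-0.0033 -0.0004  0.086 ]
```

Emit:
carry_out:
  moves:
    - [0,-0.02,0.07,0,0,0,-0.1]
    - [0,-0.04,0.14,0,0,0,-0.2]
    - [0,-0.05,0.2,0,0,0,-0.3]
    - [0,-0.07,0.26,0,0,0,-0.39]
    - [0,-0.08,0.31,0,0,0,-0.39]
    - [0,-0.082,0.344,0,0,0,-0.39]
    - [0,-0.082,0.344,0,0,0,-0.39]
    - [0,-0.082,0.344,0,0,0,-0.39]

```text
time: 6.13
tool_pos: [0.5264, -0.0977, 0.2115]
tool_rot: [-0.001, 0.931, 0.365, -0.0]
contact_force: [-0.4, 0.4, -2.5]
gripper_width: 0.224
```

Emit:
carry_out:
  moves:
    - [0,0,0,0.04,0,0,0]
    - [0,0,0,0.08,0,0,0]
    - [0,0,0,0.1,0,0,0]
    - [0,0,0,0.1,0,0,0]
    - [0,0,0,0.1,0,0,0]

```text
time: 6.55
tool_pos: [0.5259, -0.0973, 0.1713]
tool_rot: [-0.001, 0.931, 0.366, -0.0]
contact_force: [-0.2, -0.2, -3.0]
gripper_width: 0.225
```

Run:
```python
from h import *
p,r=tool();m=r.as_matrix();print(p,m[2].round(4),m[:,2].round(4))
d=m.T@(np.array([.5258,-.0977,p[2]])-p);print("shift n",d/.4,"yaw",np.degrees(np.arctan2(m[1,0],m[0,0])))
ims=[]
for n in("scene","side"):
    a,c=grab(n,f"pics/h_{n}.png");u=proj(c,(.5258,-.0977,.07)).astype(int);print(n,u,proj(c,p+[0,0,-.086]),proj(c,(.5258,-.0977,.048)))
    ims.append(cv2.resize(a[u[1]-60:u[1]+60,u[0]-50:u[0]+50],None,fx=4,fy=4,interpolation=cv2.INTER_CUBIC))
cv2.imwrite("pics/h.png",cv2.cvtColor(np.hstack(ims),cv2.COLOR_RGB2BGR))
```

```text
[ 0.52587563 -0.09734537  0.1712983 ] [-4.0e-04 -1.3e-03 -1.0e+00] [-1.2e-03  6.0e-04 -1.0e+00]
shift n [-7.42142365e-04  5.20575679e-04 -3.33753427e-07] yaw 42.913086096481486
scene [203 128] [202.82248149 123.44717383] [204.81939475 135.88477001]
side [307 168] [308.6471971  163.16302762] [306.75715578 176.02764529]
```

View pics/h.png

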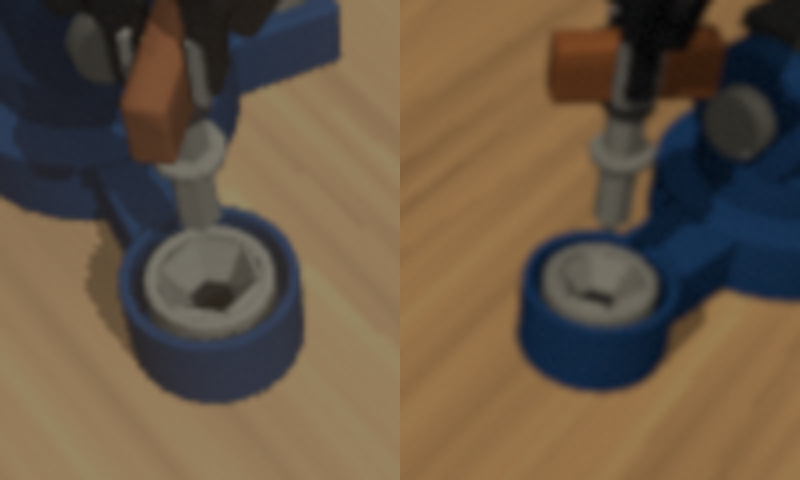

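Both views: the key stands upright over the lug mouth, tip just above it, centred to within 1–2 mm. Inserting.

Emit:
carry_out:
  moves:
    - [0,0,0,0.025,0,0,0]
    - [0,0,0,0.05,0,0,0]
    - [0,0,0,0.07,0,0,0]
    - [0,0,0,0.09,0,0,0]
    - [0,0,0,0.105,0,0,0]
    - [0,0,0,0.12,0,0,0]
    - [0,0,0,0.12,0,0,0]

```text
time: 7.23
tool_pos: [0.5252, -0.0981, 0.1216]
tool_rot: [-0.001, 0.931, 0.365, -0.001]
contact_force: [0.0, 0.0, -3.7]
gripper_width: 0.225
```

Emit:
carry_out:
  moves:
    - [0,0,0,0.01,0,0,0]
    - [0,0,0,0.02,0,0,0]
    - [0,0,0,0.03,0,0,0]
    - [0,0,0,0.04,0,0,0]
    - [0,0,0,0.05,0,0,0]
    - [0,0,0,0.05,0,0,0]

```text
time: 7.73
tool_pos: [0.5256, -0.0981, 0.1025]
tool_rot: [-0.001, 0.931, 0.365, -0.001]
contact_force: [-0.2, 0.8, -3.4]
gripper_width: 0.225
```

Emit:
carry_out:
  moves:
    - [0,0,0,0.005,0,0,0]
    - [0,0,0,0.01,0,0,0]
    - [0,0,0,0.015,0,0,0]
    - [0,0,0,0.02,0,0,0]
    - [0,0,0,0.02,0,0,0]
    - [0,0,0,0.02,0,0,0]

```text
time: 8.23
tool_pos: [0.5262, -0.0983, 0.0955]
tool_rot: [-0.0, 0.931, 0.365, -0.0]
contact_force: [0.2, 0.4, -2.7]
gripper_width: 0.222
```

Emit:
carry_out:
  moves:
    - [0,0,0,0.003,0,0,0]
    - [0,0,0,0.006,0,0,0]
    - [0,0,0,0.006,0,0,0]

```text
time: 8.48
tool_pos: [0.5267, -0.0985, 0.0937]
tool_rot: [0.0, 0.931, 0.365, 0.0]
contact_force: [-0.4, 0.2, -2.2]
gripper_width: 0.228
```

Emit:
carry_out:
  moves:
    - [0,0,0,0.003,0,0,0]
    - [0,0,0,0.006,0,0,0]
    - [0,0,0,0.006,0,0,0]

```text
time: 8.73
tool_pos: [0.5284, -0.0991, 0.0936]
tool_rot: [0.002, 0.931, 0.365, 0.002]
contact_force: [-0.9, 0.9, 7.1]
gripper_width: 0.226
```

Emit:
carry_out:
  moves:
    - [0,0,0,0.003,0,0,0]
    - [0,0,0,0.006,0,0,0]
    - [0,0,0,0.006,0,0,0]

```text
time: 8.98
tool_pos: [0.53, -0.0996, 0.0934]
tool_rot: [0.003, 0.931, 0.365, 0.003]
contact_force: [-0.6, 0.7, 13.5]
gripper_width: 0.226
```

Contact at TCP z = 0.0936. The stand height predicts 0.0939 for fully home, so the key is home. Easing the press and turning clockwise.

Emit:
carry_out:
  moves:
    - [0,0,0,-0.006,0,0,0]
    - [0,0,0,-0.006,0,0,0.15]
    - [0,0,0,-0.006,0,0,0.3]
    - [0,0,0,-0.006,0,0,0.45]
    - [0,0,0,-0.006,0,0,0.6]
    - [0,0,0,-0.006,0,0,0.75]
    - [0,0,0,-0.006,0,0,0.9]
    - [0,0,0,-0.006,0,0,0.9]

```text
time: 9.65
tool_pos: [0.5283, -0.099, 0.0936]
tool_rot: [0.001, 0.989, 0.147, 0.002]
contact_force: [-0.1, 0.6, 7.0]
gripper_width: 0.224
```

Run:
```python
from h import *
p,r=tool();m=r.as_matrix();s=manip.state();print(p,m[:,2].round(4),s["contact_force"],s["ft_torque"],s["joint_pos"][5],"yaw",np.degrees(np.arctan2(m[1,0],m[0,0])))
```

```text
[ 0.52825184 -0.0990389   0.09355474] [ 0.0045 -0.0016 -1.    ] [-0.08335367  0.56615846  7.03978385] [ 0.09258623  0.06815928 -0.02386713] 0.9515284248945017 yaw 16.931870080694804
```

Emit:
carry_out:
  moves:
    - [0,0,0,0,0,0,0.15]
    - [0,0,0,0,0,0,0.3]
    - [0,0,0,0,0,0,0.45]
    - [0,0,0,0,0,0,0.6]
    - [0,0,0,0,0,0,0.75]
    - [0,0,0,0,0,0,0.85]
    - [0,0,0,0,0,0,0.85]

```text
time: 10.23
tool_pos: [0.5282, -0.0991, 0.0936]
tool_rot: [0.001, 0.998, -0.064, 0.002]
contact_force: [-0.7, 0.0, 6.6]
gripper_width: 0.224
```

Run:
```python
from h import *
p,r=tool();m=r.as_matrix();s=manip.state();print(p,s["contact_force"],s["ft_torque"],"yaw",np.degrees(np.arctan2(m[1,0],m[0,0])))
ims=[]
for n in("scene","side"):
    a,c=grab(n,f"pics/i_{n}.png");u=proj(c,(.5258,-.0977,.07)).astype(int)
    ims.append(cv2.resize(a[u[1]-60:u[1]+60,u[0]-50:u[0]+50],None,fx=4,fy=4,interpolation=cv2.INTER_CUBIC))
cv2.imwrite("pics/i.png",cv2.cvtColor(np.hstack(ims),cv2.COLOR_RGB2BGR))
```

```text
[ 0.52824093 -0.09906307  0.09355271] [-7.38963432e-01  2.99726430e-03  6.62447341e+00] [ 0.00351912  0.11416886 -0.04736269] yaw -7.372065488821086
```

View pics/i.png

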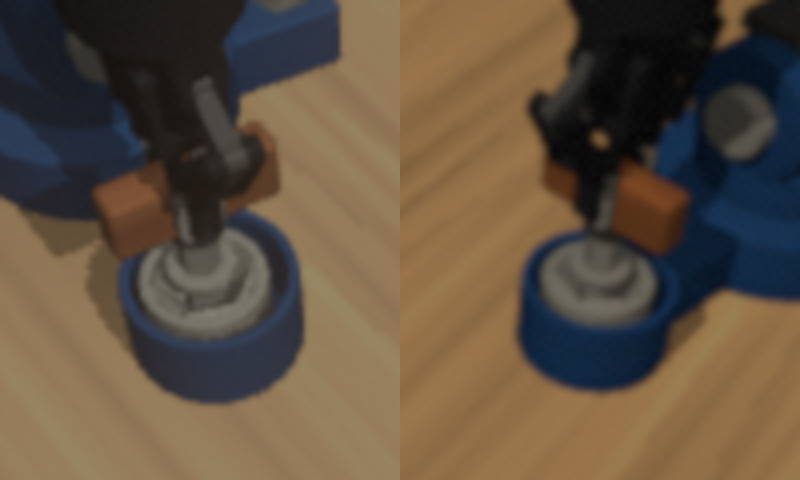

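Both views: collar just above the screw rim, bar turned with the gripper, key upright. Finishing the turn.

Emit:
carry_out:
  moves:
    - [0,0,0,0,0,0,0.15]
    - [0,0,0,0,0,0,0.3]
    - [0,0,0,0,0,0,0.45]
    - [0,0,0,0,0,0,0.6]
    - [0,0,0,0,0,0,0.7]
    - [0,0,0,0,0,0,0.76]
    - [0,0,0,0,0,0,0.76]
    - [0,0,0,0,0,0,0.76]

```text
time: 11.0
tool_pos: [0.5282, -0.0991, 0.0936]
tool_rot: [0.0, 0.968, -0.251, 0.002]
contact_force: [-0.7, 0.6, 7.6]
gripper_width: 0.224
```

Run:
```python
from h import *
p,r=tool();m=r.as_matrix();s=manip.state();print(p,s["contact_force"],s["ft_torque"],"yaw",np.degrees(np.arctan2(m[1,0],m[0,0])),s["joint_pos"])
```

```text
[ 0.52819656 -0.09909945  0.09355892] [-0.69780706  0.64227153  7.57968865] [0.04412481 0.09465863 0.05825413] yaw -29.049719168717456 [-3.23819658e-01 -3.15162394e-02  1.93774604e+00 -3.11520793e-04
  1.23068722e+00  1.75409184e+00]
```

Emit:
carry_out:
  moves:
    - [0,0,0,-0.003,0,0,0]
    - [0,0,0,-0.003,0,0,0]
    - [0.4,0,0,-0.003,0,0,0]
    - [0.7,0,0,-0.003,0,0,0]
    - [1,0,0,-0.003,0,0,0]
    - [1,0,0,-0.003,0,0,0]
    - [1,0,0,-0.003,0,0,0]
    - [1,0,0,-0.003,0,0,0]

```text
time: 11.67
tool_pos: [0.5261, -0.0983, 0.0917]
tool_rot: [-0.0, 0.968, -0.251, -0.0]
contact_force: [0.3, -0.3, -0.5]
gripper_width: 1.0
```

Emit:
carry_out:
  moves:
    - [1,0,0,-0.02,0,0,0]
    - [1,0,0,-0.08,0,0,0]
    - [1,0,0,-0.15,0,0,0]
    - [1,0,0,-0.22,0,0,0]
    - [1,0,0,-0.3,0,0,0]
    - [1,0,0,-0.4,0,0,0]
    - [1,0,0,-0.4,0,0,0]
    - [1,0,0,-0.4,0,0,0]

```text
time: 12.33
tool_pos: [0.5281, -0.0989, 0.2567]
tool_rot: [0.0, 0.968, -0.251, 0.004]
contact_force: [-0.7, 0.6, -0.5]
gripper_width: 0.998
```

Run:
```python
from h import *
p,r=tool();print(p)
im,c=grab("wrist","pics/j.png");im=cv2.cvtColor(im,cv2.COLOR_RGB2BGR)
M=(.5258,-.0977);n=60;s=.0005
def rect(z,h):
    src=np.float32([proj(c,(M[0]+i*h,M[1]+j*h,z)) for i,j in((-1,1),(1,1),(1,-1),(-1,-1))])
    return cv2.warpPerspective(im,cv2.getPerspectiveTransform(src,np.float32([(0,0),(400,0),(400,400),(0,400)])),(400,400),flags=cv2.INTER_CUBIC)
cv2.imwrite("pics/j2.png",np.hstack([rect(.048,.03),rect(.125,.06)]))
```

```text
[ 0.52805789 -0.0989111   0.25671553]
```

View pics/j2.png

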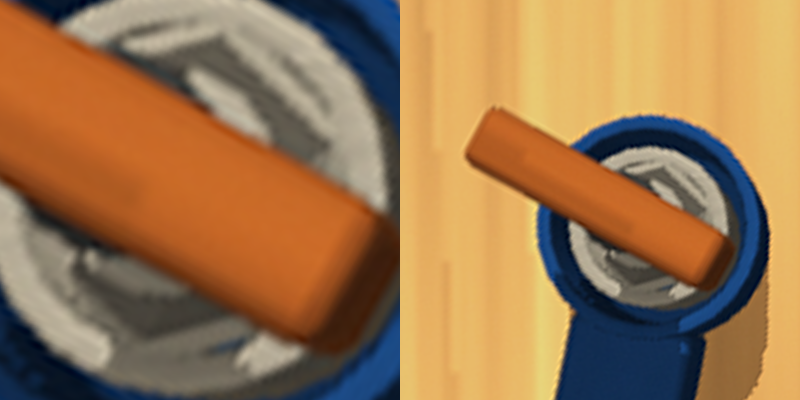

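Wrist view: key left standing, bar centreline at −29° (no slip). The visible screw-hex edge (220,38)→(325,150) is at about −47°, against −48° before, so the screw has turned about 60°. One more look from the side, to confirm.

Emit:
carry_out:
  moves:
    - [1,0,0,-0.06,0,0,0]
    - [1,0,-0.08,-0.06,0,0,0]
    - [1,0,-0.16,-0.06,0,0,0]
    - [1,0,-0.24,-0.06,0,0,0]
    - [1,0,-0.3,-0.06,0,0,0]
    - [1,0,-0.3,-0.06,0,0,0]
    - [1,0,-0.3,-0.06,0,0,0]
    - [1,0,-0.3,-0.06,0,0,0]

```text
time: 13.05
tool_pos: [0.5837, 0.0062, 0.2745]
tool_rot: [0.0, 0.968, -0.251, -0.001]
contact_force: [0.4, -0.0, 0.8]
gripper_width: 1.001
```

Run:
```python
from h import *
p,r=tool();print(p)
im,c=grab("wrist","pics/k.png");im=cv2.cvtColor(im,cv2.COLOR_RGB2BGR)
M=(.5258,-.0977);h=.03
src=np.float32([proj(c,(M[0]+i*h,M[1]+j*h,.048)) for i,j in((-1,1),(1,1),(1,-1),(-1,-1))])
A=cv2.warpPerspective(im,cv2.getPerspectiveTransform(src,np.float32([(0,0),(400,0),(400,400),(0,400)])),(400,400),flags=cv2.INTER_CUBIC)
b,cb=grab("side","pics/ks.png");u=proj(cb,(*M,.07)).astype(int);print(u,proj(cb,(*M,.125)),proj(cb,(*M,.048)))
B=cv2.resize(cv2.cvtColor(b,cv2.COLOR_RGB2BGR)[u[1]-50:u[1]+50,u[0]-50:u[0]+50],(400,400),interpolation=cv2.INTER_CUBIC)
cv2.imwrite("pics/k2.png",np.hstack([A,B]))
```

```text
[0.58372557 0.0061593  0.27445069]
[307 168] [311.05281743 148.3150723 ] [306.75715578 176.02764529]
```

View pics/k2.png

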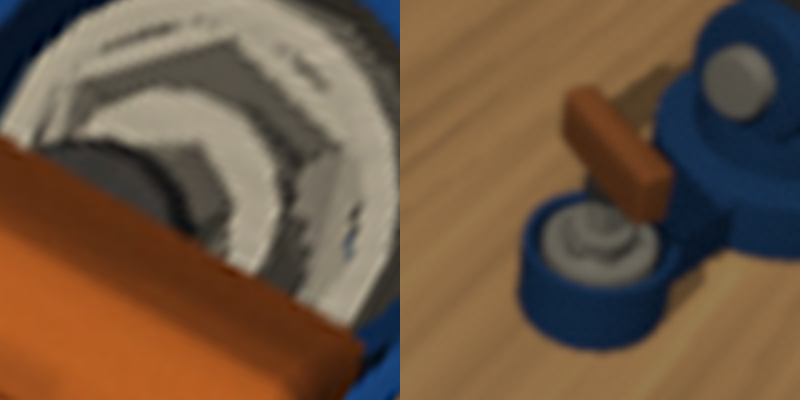

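Left: screw-hex corners at (75,85), (235,40) and (340,150) give edges at about +15.7° and −46°. Before the turn they were +13° and −47.5°, so the screw has turned about 58–59°. Right: the key stands upright with its collar just above the lug, and the robot is clear.

```bash
python3 -c "
from plant import manip
print(manip.job_done())"
```

```text
the job is handed in; nothing more can be done
None
```

I took the T-handled key from its stand and pushed it upright into the lug's lock screw. I turned the screw clockwise, let go and backed the arm off, then handed the job in at about 13 s of the 45 s allowed.

- **Fully home:** The key touched bottom with the TCP at 93.6 mm. The stand height predicted 93.9 mm for fully home. The TCP stayed at 93.6 mm while turning.
- **Turn:** The gripper turned 72° in all, of which about 12° was play. The screw's hex edges in the wrist pictures put its turn at about 58–59°, give or take 2°. The bar showed no slip in the grip.
- **Force readings:** The highest I saw was about 14 N, at the end of a move call. The measured turning moment stayed below 0.06 N m, less than the 0.1 N m friction given. I relied on the pictures for the turn instead.
- **Last look:** The key stands upright in the socket with its collar just above the lug, and the robot touches nothing.

I viewed 11 pictures, one over the budget, because I wanted that last check before handing in.

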